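# Load the radio tray and lock the row with the wedge

### The arm

A 6-joint arm with a two-finger parallel gripper is mounted at the origin on the work surface. World frame = base frame: x ahead of the robot, y to its left, z up, the work surface at z = 0. Lengths are in m, angles in rad, forces in N, time in s.
With the tool pointing down it reaches from about 0.375 to 0.975 m from the base axis. Payload 3.8 kg.
Tool frame: the origin (TCP) lies at the very end of the fingers, on their centre line; the grasp point (between the pads) lies 19 mm behind it; z points along the fingers, y is the direction in which the jaws open and shut (so a half turn about z gives the same grasp; the last joint's range is limited). The gripper opens to 85 mm and grips with 20 to 120 N. Pads are 22 mm wide; open, the fingers measure 114 mm over their backs; the gripper's body (76 mm by 85 mm) begins 54 mm behind the grasp point. The pads swing forward as they close: fully open they stand 13 mm farther back than shut.
Start: joints at [1.22, 0.264, 1.604, -0, 1.274, -0.037], TCP at [0.208, 0.642, 0.231] pointing down, gripper open.
Joint ranges: [-2.63, 2.63], [-0.94, 2.18], [0.31, 2.57], [-1.31, 4.45], [0, 2.66], [-2.55, 2.55]. Speed limits (rad/s): [2.57, 2.57, 3.14, 3.14, 3.14, 3.14].

### API

Orientations are given as a rotation vector (axis times angle).
In Python, from workcell import read_state, read_camera, camera_info, finish_job gives the robot as it stands. The module is installed in compiled form; this text tells all that it offers.
- The arm moves only by the tool play_rows, never from a script. Its argument "motion" is a list of rows, each a list of 5 numbers: the shift along the tool's x, y, z in units of 1000 mm (1.0 is 1000 mm), then the turn about the tool's z in units of 2 pi rad (1.0 is 2 pi rad), then the finger opening in mm, from 0 to 85.4. A call has 1 to 5 rows; each row shifts and turns the commanded pose from where the row before left it, along the tool's axes as they then stand; what a row does not reach is not made up. A row lasts 1/8 s, in which the tool goes at most 62.5 mm and 10.7 degrees, less where a joint would pass 70% of its speed; a pose out of reach is approached as far as the arm can. A call with a number of a shift or a turn outside -1 to 1 is refused whole. A call with a gripper value outside its range is refused whole. The fingers move at their own pace and stop on an object; "squeeze" is the grip in N (left out, the last holds). Time passes only in rows, so rows that do not move let the fingers close. It gives the time, the measured TCP pose, the force and the opening at its end, in the units of the state.
- read_state(): the state, without advancing time (a new reading comes with each control period).
- read_camera(name): name is "side" or "top" or "wrist"; returns the picture (480x640x3 uint8, red, green, blue); there is no depth.
- camera_info(name): a dict with "intrinsics" (3x3 intrinsics, pixels), "dist_coeffs" ([k1, k2, p1, p2, k3] as OpenCV has them; the pictures are not rectified), "pose" (4x4, takes a point from camera to world coordinates). Camera axes: x right, y down, z forward; pixel columns grow to the right and rows downward; lengths in m; the calibration is good to about 2 mm. A picture is of the moment at which its call begins: read the wrist's pose just before it. camera_info takes no time and is no camera call; for the wrist camera it gives the pose at the moment of the call.
- finish_job(): hands the job in, once; it reports no verdict.
The state is a dict: "time": time; "q": joint angles; "joint_vel": joint speeds; "joint_torque": joint torques, N m; "tool_pos": TCP position; "tcp_rot": TCP orientation; "wrist_force": force on the tool from outside, world axes, zero at the start; "torque": the same for the moment, N m; "width": opening from 0.0 (shut) to 1.0 (fully open).
Only numpy, scipy, OpenCV 4.12 (cv2) and the standard library are available. Lean on these libraries where they do the work, as an engineer would, in place of code of your own. Each camera call takes 0.05 s, during which the arm holds its last target. There are 200 camera calls.

### The job

Load the module tray of the field kit: along the tray, side by side and upright, stand the charged battery (green cap) against the blue feed block, the yellow video receiver on the grey end stop's side, and the olive radio between the two. Then drive the orange wedge, foot down, into the gap left between the receiver and the end stop until it is fully home on the tray floor and the row is locked tight, and let go. Leave the spent battery (red cap), the mouse and the mug where they are.

Things in the scene. Friction and masses are not known exactly. Their poses are not given: they have to be found in the camera images.
- tray: Fixed open aluminium tray, 96 (x) x 252 (y) mm. Origin: centre of its underside, on the bench; y runs along the row. Slick floor 8 mm above the bench. Side lips 12 mm above the floor, 76 mm apart inside (38 each side of the centre line). Feed block and end stop close its ends, 182 mm between their inner faces; battery 66 + radio 48 + receiver 40 + wedge 26 mm fill 180 of it. Yaw within 0.3 rad.
- feed: Blue feed block with a red and a black post on top, fixed at one end of the tray (+y end in some starts, -y end in others): 24 mm along the row (its y), 74 mm across, 50 mm tall above the tray floor, 63 with posts. Origin: centre of its underside, on the tray floor, 103 mm from the tray's centre. Axes parallel to the tray's.
- stop: Grey end stop with two dark bolts on top, fixed at the other end of the tray: 24 mm along the row (its y), 74 mm across, 62 mm tall above the tray floor (66 with bolts). Origin: centre of its underside, on the tray floor, 103 mm from the tray's centre. Axes parallel to the tray's.
- battery_center (a point): Centre of the charged battery: loose black block with a green cap, 56 (its x) x 66 (its y) x 68 mm tall, about 0.45 kg, standing upright on the bench. Its 66 mm width goes along the row. z up; either way round is right. The point lies 34 mm above its underside.
- radio_center (a point): Centre of the radio's case: loose olive block, 56 (x) x 48 (y) x 64 mm tall, with two brass connectors and a black knob rising 10 mm above the top (74 mm in all), about 0.32 kg, upright. Its 48 mm width goes along the row; either way round is right. The point lies 32 mm above its underside.
- receiver_center (a point): Centre of the video receiver: loose yellow block with dark cooling fins on top, 56 (x) x 40 (y) x 62 mm tall, about 0.25 kg, upright. Its 40 mm width goes along the row; either way round is right. The point lies 31 mm above its underside.
- wedge_center (a point): Centre (47.5 mm up) of the loose orange wedge, 50 (x) x 26 (y) x 95 mm tall, 0.09 kg, standing on its narrow foot. Foot 12 mm thick (y) up to 4 mm, tapering evenly on both faces to 26 at 30 mm, 26 up to 66 mm, then an 18 mm thick grip head up to 95 mm. Its x goes across the row, either way round. Pushed down (under 20 N) it shoves the loose modules together along the tray floor.
- spent_center (a point): Centre of the spent battery: a loose bystander, same block as the charged battery (56 x 66 x 68 mm) but with a red cap. Stays where it is.
- mouse_center (a point): Centre of a grey computer mouse, 105 x 58 x 32 mm, loose on a black mat (3 mm thick, 190 x 200 mm) on the bench: a bystander. The point lies 16 mm above its underside.
- mug_center (a point): Point on the axis of a black travel mug, half-way up (44 mm above its underside); 78 mm in diameter, 88 mm tall, loose, standing upright beyond the tray: a bystander.
Not all that is in view belongs to the job. Leave any purple look-alike of the part that bears battery_center alone.

How it is judged:
By the outcome, as a careful person would: the job done as asked, in the order asked, and still so for the second after the job is handed in, with the robot touching nothing.
It also fails if it takes over 112 s, if anything falls off the work surface, if the arm or the gripper's body presses on something with over 40 N, if the wrist force passes 120 N, or if a joint passes its speed limit or range.

## Working session

There is one attempt and no reset: what is moved stays moved. The work goes in short steps, Python scripts to look and compute and a tool call to move; the robot and the scene stay as the last step left them, time stands still between calls to the robot, and variables do not carry over. Pictures are saved under pics/ and viewed, about 12 in all and at most 16, crops included, and the job is handed in when it is done.

Besides the shell and the picture viewer there is one more tool, called after ">>>" as name(argument=value, ...), one argument or row to a line, values as JSON. play_rows: Moves the arm, as the interface text tells. Shifts and turns lie within -1 to 1; 1 stands for 1000 mm of shift or 2 pi rad of turn. Its arguments: {"type":"object","properties":{"motion":{"type":"array","items":{"type":"array","items":{"type":"number"}}},"squeeze":{"type":"number"}},"required":["motion"]}

```bash
mkdir -p pics
python3 - <<'E'
from workcell import *
import cv2,numpy as np
for n in("top","side"):
    im=read_camera(n); cv2.imwrite(f"pics/{n}0.png",im[:,:,::-1]); i=camera_info(n); print(n,np.round(i["intrinsics"],1).tolist(),i["dist_coeffs"],np.round(i["pose"],4).tolist())
i=camera_info("wrist");print(np.round(i["intrinsics"],1).tolist(),i["dist_coeffs"],np.round(i["pose"],4).tolist())
print(read_state())
E
```

```text
top [[539.5, 0.0, 312.6], [0.0, 539.5, 237.2], [0.0, 0.0, 1.0]] [-0.04888669  0.          0.          0.          0.        ] [[0.1987, -0.9594, 0.2, 0.4151], [-0.9801, -0.1958, 0.0344, -0.0201], [0.0062, -0.2029, -0.9792, 1.0024], [0.0, 0.0, 0.0, 1.0]]
side [[489.7, 0.0, 315.8], [0.0, 489.7, 244.4], [0.0, 0.0, 1.0]] [0.03651501 0.         0.         0.         0.        ] [[-0.9903, -0.0829, 0.1112, 0.4875], [-0.1386, 0.5683, -0.811, 0.8194], [0.0041, -0.8186, -0.5743, 0.6697], [0.0, 0.0, 0.0, 1.0]]
[[428.6, 0.0, 318.0], [0.0, 428.6, 245.9], [0.0, 0.0, 1.0]] [-0.0533816  0.         0.         0.         0.       ] [[0.3084, 0.9073, 0.2857, 0.1364], [0.9513, -0.2933, -0.0953, 0.6645], [-0.0027, 0.3012, -0.9536, 0.3732], [0.0, 0.0, 0.0, 1.0]]
{'time': 0.1, 'q': array([ 1.22008673e+00,  2.64685813e-01,  1.60524522e+00, -6.62124711e-06,
        1.27371560e+00, -3.68932671e-02]), 'joint_vel': array([-0.00208609, -0.00112175, -0.0024131 , -0.00096794, -0.00196995,
        0.00064664]), 'joint_torque': array([ 2.46281488e-04, -5.16701066e+01, -3.68594885e+01, -9.23418952e-05,
        6.16226564e-03, -1.16863652e-05]), 'tool_pos': array([0.20813599, 0.64140651, 0.23007694]), 'tcp_rot': array([-0.4908572 , -3.10261298,  0.0031675 ]), 'wrist_force': array([ 0.29191345, -0.26679502, -0.2789778 ]), 'torque': array([ 0.02494835, -0.01652851, -0.02311417]), 'width': 1.0014737303192787}
```

View pics/top0.png

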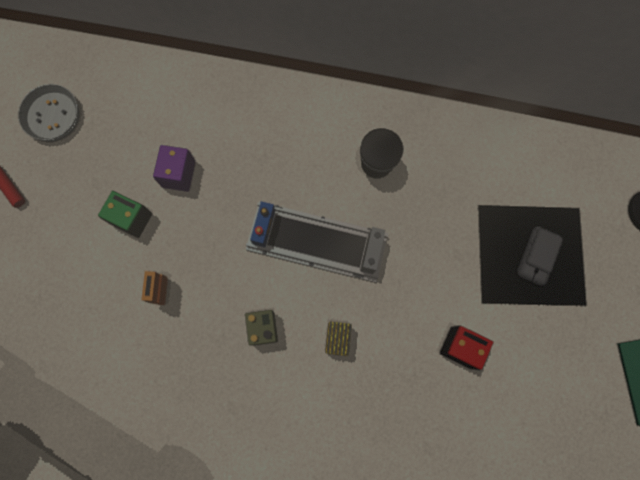

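View pics/side0.png

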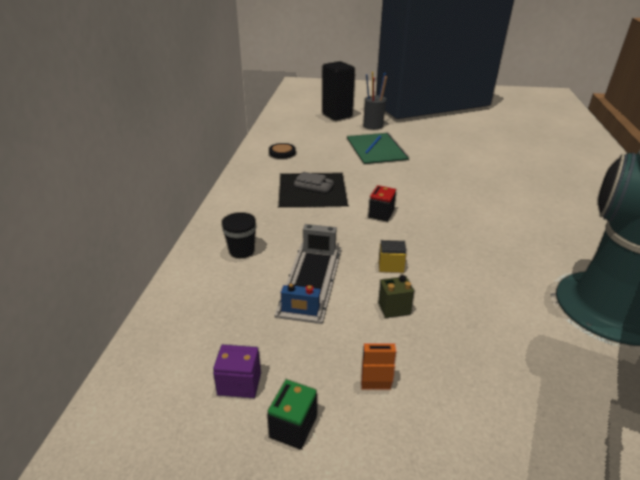

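The top view shows the blue feed at (262,225) and the stop at (373,250). The battery is at (124,210), wedge (153,287), radio (261,327) and receiver (338,338). The side view agrees, with the feed at the +y end.

```bash
cat > h.py <<'E'
from workcell import *
import cv2,numpy as np
from scipy.spatial.transform import Rotation as R
def ray(info,uv,z):
    uv=np.asarray(uv,float).reshape(-1,1,2)
    p=cv2.undistortPoints(uv,info["intrinsics"],info["dist_coeffs"]).reshape(-1,2)
    T=info["pose"]; d=np.c_[p,np.ones(len(p))]@T[:3,:3].T; o=T[:3,3]
    return o+d*((np.asarray(z)-o[2])/d[:,2])[:,None]
def proj(info,P):
    T=np.linalg.inv(info["pose"]); r=cv2.Rodrigues(T[:3,:3])[0]
    return cv2.projectPoints(np.asarray(P,float).reshape(-1,3),r,T[:3,3],info["intrinsics"],info["dist_coeffs"])[0].reshape(-1,2)
def grab(n):
    i=camera_info(n); return read_camera(n),i
def mask(im,lo,hi,box=None):
    h=cv2.cvtColor(im,cv2.COLOR_RGB2HSV); m=cv2.inRange(h,lo,hi)
    if box:
        k=np.zeros_like(m);x0,y0,x1,y1=box;k[y0:y1,x0:x1]=255;m&=k
    m=cv2.morphologyEx(m,cv2.MORPH_CLOSE,np.ones((5,5)))
    c=cv2.findContours(m,cv2.RETR_EXTERNAL,cv2.CHAIN_APPROX_NONE)[0]
    return max(c,key=cv2.contourArea) if c else None
def rect(info,c,z):
    P=ray(info,c.reshape(-1,2),z)[:,:2]
    (cx,cy),(w,h),a=cv2.minAreaRect((P*1000).astype(np.float32))
    return np.round([cx,cy,w,h,a],1)
def yaw():
    s=read_state(); m=R.from_rotvec(s["tcp_rot"]).as_matrix(); return s["tool_pos"],m
E
python3 - <<'E'
from h import *
im,i=grab("top")
h=cv2.cvtColor(im,cv2.COLOR_RGB2HSV)
for n,(x,y) in dict(bat=(124,208),batside=(135,228),radio=(258,330),radside=(273,325),rec=(338,328),wedge=(151,280),wside=(160,290),feed=(262,217),stop=(373,245),floor=(320,240),bench=(220,300)).items(): print(n,h[y,x],end=' ')
print()
for n,lo,hi,b,z in [("bat",(45,80,60),(85,255,255),(90,180,160,245),.068),("radio",(20,40,30),(50,255,255),(240,300,285,355),.064),("rec",(18,80,30),(40,255,255),(320,310,360,365),.062),("wedge",(3,120,50),(20,255,255),(135,265,175,310),.095),("feed",(100,100,30),(125,255,255),(240,195,285,255),.058)]:
    c=mask(im,lo,hi,b)
    print(n, None if c is None else (rect(i,c,z),c.reshape(-1,2).min(0),c.reshape(-1,2).max(0)))
t=im[190:360,90:400]; cv2.imwrite("pics/t1.png",cv2.resize(t,None,fx=2.58,fy=2.58,interpolation=cv2.INTER_CUBIC)[:,:,::-1])
E
```

```text
bat [ 63 100  89] batside [24 32 40] radio [32 65 71] radside [32 67 61] rec [21 29 61] wedge [ 15 124  97] wside [ 11 119  71] feed [110 105  85] stop [20 18 85] floor [20 31 49] bench [ 21  40 121] 
bat (array([585.6, 362.3,  61.3,  52. ,  75.4]), array([ 99, 192], dtype=int32), array([140, 229], dtype=int32))
radio (array([435.3,  67.1,  92.3,  76.1,  12. ]), array([240, 300], dtype=int32), array([284, 354], dtype=int32))
rec (array([442.2, -63.3,  55.5,  37.3,   5.4]), array([325, 322], dtype=int32), array([349, 355], dtype=int32))
wedge (array([462.3, 261.5,  50.4,  29.5,   8.5]), array([142, 272], dtype=int32), array([161, 302], dtype=int32))
feed (array([617. , 108.3,  21.5,  71.2,  87.4]), array([252, 203], dtype=int32), array([272, 242], dtype=int32))
```

View pics/t1.png

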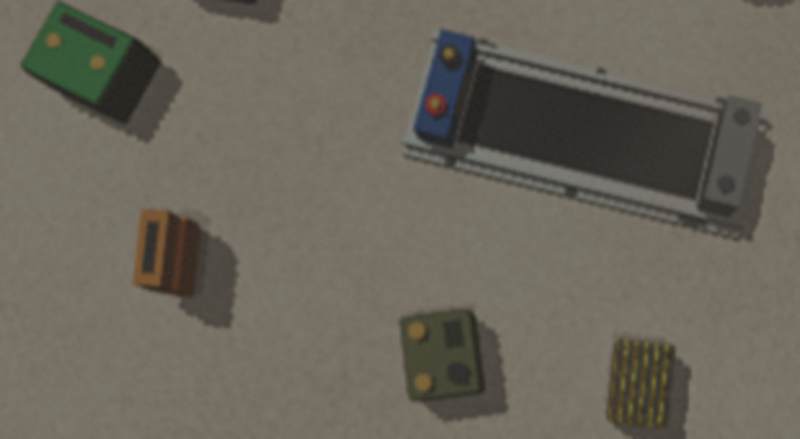

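The zoom confirms the layout: the tray yaw is a few degrees and the battery is turned about -15°. Next I'll plan a hover over the battery.

```bash
cat >> h.py <<'E'
def plan(x,y,z,yawdeg,n=5,w=None):
    p,m=yaw(); p=np.array(p); psi=np.arctan2(m[1,1],m[0,1]); d=(np.radians(yawdeg)-psi+np.pi)%(2*np.pi)-np.pi
    dp=(np.array([x,y,z])-p)/n; rows=[]
    for k in range(n):
        M=m@R.from_euler('z',-d*k/n).as_matrix()
        rows.append([round(float(v),4) for v in M.T@dp]+[round(-d/n/2/np.pi,4)])
    print("at",np.round(p*1000,1),"yaw",round(np.degrees(psi),2),"step mm",round(np.linalg.norm(dp)*1000,1)); 
    for r in rows: print(r)
E
python3 -c "
from h import *
plan(.586,.362,.20,-15,10)"
```

```text
at [208.2 641.5 230.2] yaw 72.02 step mm 47.1
[-0.0446, -0.0149, 0.003, np.float64(0.0242)]
[-0.0463, -0.008, 0.003, np.float64(0.0242)]
[-0.047, -0.0009, 0.003, np.float64(0.0242)]
[-0.0466, 0.0062, 0.003, np.float64(0.0242)]
[-0.0451, 0.0132, 0.003, np.float64(0.0242)]
[-0.0426, 0.0199, 0.003, np.float64(0.0242)]
[-0.0391, 0.0261, 0.003, np.float64(0.0242)]
[-0.0347, 0.0317, 0.003, np.float64(0.0242)]
[-0.0295, 0.0366, 0.003, np.float64(0.0242)]
[-0.0236, 0.0406, 0.003, np.float64(0.0242)]
```

>>> play_rows(
  motion=[
    [-0.045,-0.015,0.003,0.024,85],
    [-0.046,-0.008,0.003,0.024,85],
    [-0.047,-0.001,0.003,0.024,85],
    [-0.047,0.006,0.003,0.024,85],
    [-0.045,0.013,0.003,0.024,85],
  ],
)

```text
time: 0.78
tool_pos: [0.3985, 0.5009, 0.2158]
tcp_rot: [-1.605, -2.7, 0.001]
wrist_force: [0.5, -0.0, -0.1]
width: 0.997
```

>>> play_rows(
  motion=[
    [-0.043,0.02,0.003,0.024,85],
    [-0.039,0.026,0.003,0.024,85],
    [-0.035,0.032,0.003,0.024,85],
    [-0.03,0.037,0.003,0.024,85],
    [-0.024,0.041,0.003,0.024,85],
  ],
)

```text
time: 1.4
tool_pos: [0.5898, 0.3613, 0.2007]
tcp_rot: [-2.487, -1.92, 0.001]
wrist_force: [0.4, 0.1, 0.3]
width: 0.992
```

Run:
```python
from h import *
im,i=grab("wrist"); cv2.imwrite("pics/w1.png",im[:,:,::-1]); print(yaw()[0],read_state()["time"])
c=mask(im,(45,80,40),(85,255,255)); print(rect(i,c,.068))
plan(.586,.362,.20,-15,1)
```

```text
[0.59456215 0.356983   0.20015195] 1.45
[589.5 363.4  63.4  51.9  75.3]
at [594.6 357.  200.2] yaw -15.11 step mm 9.9
[0.0026, -0.0096, 0.0001, np.float64(-0.0003)]
```

View pics/w1.png

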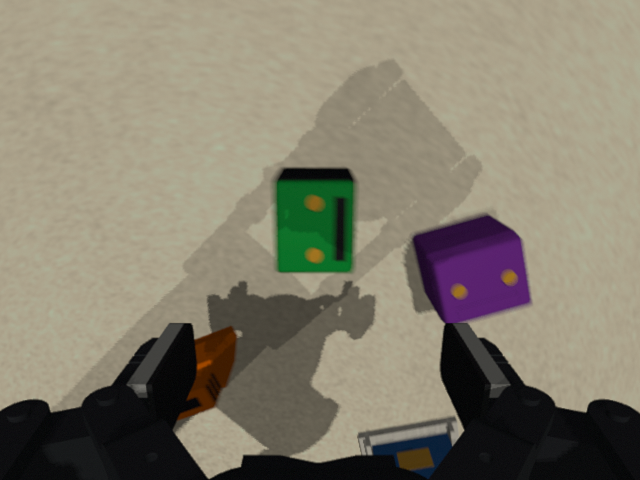

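The wrist view shows the green cap at (315,220), square in view, with the purple decoy at (470,270). The wedge is at (210,370), and the open fingers stand clear. I'll re-measure at rest and plan the descent.

Run:
```python
from h import *
for _ in range(2):
    im,i=grab("wrist"); c=mask(im,(45,80,40),(85,255,255)); r=rect(i,c,.068); print(r)
print(proj(i,[*yaw()[0]]))
plan(r[0]/1e3,r[1]/1e3,.12,r[4]-90,2)
plan(r[0]/1e3,r[1]/1e3,.026,r[4]-90,1)
```

```text
[587.8 364.7  63.8  53.2  75.6]
[587.6 364.9  63.   53.2  75.3]
[[307.5379728  323.28338888]]
at [590.3 360.4 200.2] yaw -14.56 step mm 40.2
[0.0019, -0.0019, 0.0401, np.float64(0.0002)]
[0.0019, -0.0019, 0.0401, np.float64(0.0002)]
at [590.3 360.4 200.2] yaw -14.56 step mm 174.3
[0.0039, -0.0036, 0.1742, np.float64(0.0004)]
```

>>> play_rows(
  motion=[
    [0.004,-0.004,0.02,0,85],
    [0,0,0.05,0,85],
    [0,0,0.05,0,85],
    [0,0,0.03,0,85],
    [0,0,0.02,0,85],
  ],
)

```text
time: 2.17
tool_pos: [0.5827, 0.3677, 0.0277]
tcp_rot: [-2.479, -1.929, 0.007]
wrist_force: [-1.5, 0.6, 0.1]
width: 0.997
```

>>> play_rows(
  motion=[
    [0,0,0.004,0,85],
    [0,0,0,0,50],
    [0,0,0,0,45],
    [0,0,0,0,45],
    [0,0,0,0,45],
  ],
  squeeze=40,
)

```text
time: 2.8
tool_pos: [0.5873, 0.3683, 0.0293]
tcp_rot: [2.482, 1.926, 0.006]
wrist_force: [-0.1, 1.6, 6.4]
width: 0.651
```

Run:
```python
from h import *
print(read_state()["width"]*85.4,read_state()["wrist_force"])
plan(.60,.25,.2,-3,5)
```

```text
55.59042714576227 [-0.10803067  1.56675609  6.37150998]
at [587.3 368.3  29.3] yaw -14.39 step mm 41.6
[-0.0222, 0.0084, -0.0342, np.float64(-0.0063)]
[-0.0225, 0.0075, -0.0342, np.float64(-0.0063)]
[-0.0228, 0.0066, -0.0342, np.float64(-0.0063)]
[-0.023, 0.0057, -0.0342, np.float64(-0.0063)]
[-0.0232, 0.0048, -0.0342, np.float64(-0.0063)]
```

>>> play_rows(
  motion=[
    [0,0,-0.04,0,45],
    [0,0,-0.05,0,45],
    [-0.03,0.006,-0.05,-0.008,45],
    [-0.055,0.008,-0.03,-0.008,45],
    [-0.055,0.005,-0.02,-0.008,45],
  ],
)

```text
time: 3.42
tool_pos: [0.5776, 0.2253, 0.2177]
tcp_rot: [2.326, 2.11, -0.0]
wrist_force: [0.6, 0.6, -5.7]
width: 0.65
```

Run:
```python
from h import *
print(read_state()["width"]*85.4,read_state()["wrist_force"])
plan(.61,-.11,.25,-3,7)
```

```text
55.52102459643244 [ 0.60287691  0.64880985 -5.66841807]
at [577.6 225.3 217.7] yaw -5.58 step mm 48.3
[-0.0472, 0.0093, -0.0046, np.float64(-0.001)]
[-0.0473, 0.009, -0.0046, np.float64(-0.001)]
[-0.0473, 0.0087, -0.0046, np.float64(-0.001)]
[-0.0474, 0.0083, -0.0046, np.float64(-0.001)]
[-0.0474, 0.008, -0.0046, np.float64(-0.001)]
[-0.0475, 0.0077, -0.0046, np.float64(-0.001)]
[-0.0475, 0.0074, -0.0046, np.float64(-0.001)]
```

>>> play_rows(
  motion=[
    [-0.05,0.009,-0.006,-0.001,45],
    [-0.06,0.01,-0.006,-0.001,45],
    [-0.06,0.01,-0.006,-0.001,45],
    [-0.06,0.01,-0.006,-0.001,45],
    [-0.05,0.009,-0.006,-0.001,45],
  ],
)

```text
time: 4.05
tool_pos: [0.5998, -0.0589, 0.2454]
tcp_rot: [-2.296, -2.141, 0.004]
wrist_force: [0.2, -0.2, -4.3]
width: 0.652
```

>>> play_rows(
  motion=[
    [-0.03,0.005,0,0,45],
    [0,0,0,0,45],
    [0,0,0,0,45],
    [0,0,0,0,45],
  ],
)

```text
time: 4.55
tool_pos: [0.6037, -0.0856, 0.2462]
tcp_rot: [-2.294, -2.144, 0.001]
wrist_force: [-0.5, 0.2, -4.7]
width: 0.648
```

Run:
```python
from h import *
im,i=grab("wrist"); np.savez("w2.npz",im=im,K=i["intrinsics"],D=i["dist_coeffs"],T=i["pose"]); cv2.imwrite("pics/w2.png",im[:,:,::-1]); print(yaw()[0],read_state()["time"])
```

```text
[ 0.60388956 -0.08553295  0.24646269] 4.6
```

View pics/w2.png

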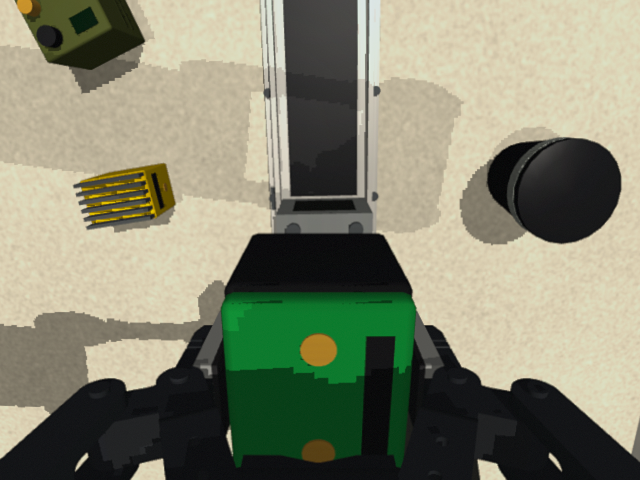

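The view shows the tray floor edges at columns ~285 to 366, and the stop's inner top edge near row 200. The battery is held upright. I'll move back so that the feed comes into view.

>>> play_rows(
  motion=[
    [0.04,0,0,0,45],
    [0.05,0,0,0,45],
    [0.03,0,0,0,45],
    [0,0,0,0,45],
    [0,0,0,0,45],
  ],
)

```text
time: 5.22
tool_pos: [0.6123, 0.0336, 0.2469]
tcp_rot: [2.294, 2.145, -0.001]
wrist_force: [0.0, -0.2, -5.7]
width: 0.651
```

Run:
```python
from h import *
im,i=grab("wrist"); np.savez("w3.npz",im=im,K=i["intrinsics"],D=i["dist_coeffs"],T=i["pose"]); cv2.imwrite("pics/w3.png",im[:,:,::-1]); print(yaw()[0],read_state()["time"])
d=np.load("w2.npz"); j=dict(intrinsics=d["K"],dist_coeffs=d["D"],pose=d["T"])
g=cv2.cvtColor(d["im"],cv2.COLOR_RGB2GRAY).astype(int)
for r in(20,60,140,180):
    dg=np.diff(g[r,240:400]); e=np.where(abs(dg)>18)[0]; print(r,[(k+240,dg[k]) for k in e])
```

```text
[0.61231993 0.03297012 0.24689758] 5.275
20 [(np.int64(259), np.int64(-38)), (np.int64(261), np.int64(32)), (np.int64(264), np.int64(-55)), (np.int64(265), np.int64(-37)), (np.int64(266), np.int64(67)), (np.int64(267), np.int64(25)), (np.int64(271), np.int64(-72)), (np.int64(273), np.int64(51)), (np.int64(274), np.int64(34)), (np.int64(282), np.int64(-72)), (np.int64(283), np.int64(-78)), (np.int64(356), np.int64(54)), (np.int64(357), np.int64(100)), (np.int64(364), np.int64(-20)), (np.int64(365), np.int64(-78)), (np.int64(366), np.int64(-26)), (np.int64(368), np.int64(77)), (np.int64(369), np.int64(46))]
60 [(np.int64(261), np.int64(-62)), (np.int64(262), np.int64(43)), (np.int64(263), np.int64(27)), (np.int64(266), np.int64(-84)), (np.int64(268), np.int64(87)), (np.int64(273), np.int64(-104)), (np.int64(274), np.int64(28)), (np.int64(275), np.int64(76)), (np.int64(284), np.int64(-102)), (np.int64(285), np.int64(-49)), (np.int64(356), np.int64(52)), (np.int64(357), np.int64(103)), (np.int64(364), np.int64(-92)), (np.int64(366), np.int64(-26)), (np.int64(367), np.int64(21)), (np.int6
[... 561 characters left out ...]
)), (np.int64(366), np.int64(22)), (np.int64(367), np.int64(72))]
180 [(np.int64(261), np.int64(-19)), (np.int64(263), np.int64(19)), (np.int64(267), np.int64(-31)), (np.int64(269), np.int64(36)), (np.int64(272), np.int64(-29)), (np.int64(274), np.int64(37)), (np.int64(278), np.int64(-44)), (np.int64(279), np.int64(-44)), (np.int64(280), np.int64(55)), (np.int64(281), np.int64(32)), (np.int64(288), np.int64(-44)), (np.int64(289), np.int64(-88)), (np.int64(290), np.int64(-46)), (np.int64(355), np.int64(35)), (np.int64(356), np.int64(74)), (np.int64(357), np.int64(30)), (np.int64(363), np.int64(-42)), (np.int64(364), np.int64(-48)), (np.int64(366), np.int64(50)), (np.int64(367), np.int64(40))]
```

View pics/w3.png

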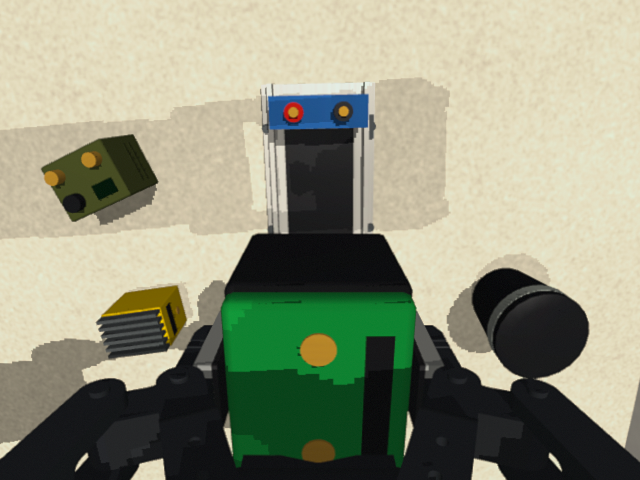

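The blue feed top spans columns 268–368 and rows 95–129, so its inner edge is at row 129. I'll measure the tray frame and where the held battery sits in the jaws.

Run:
```python
from h import *
def ld(f):
    d=np.load(f); return d["im"],dict(intrinsics=d["K"],dist_coeffs=d["D"],pose=d["T"])
im,i=ld("w3.npz")
c=mask(im,(100,100,60),(125,255,255),(240,60,400,160)); print("feed",rect(i,c,.058))
e=[]
g=cv2.cvtColor(im,cv2.COLOR_RGB2HSV)
for col in(272,280,350,358,364):
    k=[r for r in range(100,150) if 100<=g[r,col,0]<=125 and g[r,col,1]>120]; e.append((col,max(k)+.5))
P=ray(i,e,.058); print("feed inner edge",np.round(P*1000,1)[:,:2].tolist(), "slope deg",np.degrees(np.polyfit(P[:,0],P[:,1],1)[0]))
im2,j=ld("w2.npz")
A=ray(j,[[283,20],[285,60],[287.5,140],[289.5,180]],.008);B=ray(j,[[357,20],[357,60],[356.3,140],[356.5,180]],.008)
print("floor edges",np.round(A*1000,1)[:,:2].tolist(),np.round(B*1000,1)[:,:2].tolist())
gg=cv2.cvtColor(im2,cv2.COLOR_RGB2GRAY).astype(int)
for col in(284,288,325,362,366): print(col,gg[185:236,col].tolist())
# held battery
p,m=yaw(); zc=p[2]+.0387
G=cv2.inRange(g,(45,80,20),(85,255,255))
L=[];Rr=[]
for r in range(320,440,15):
    k=np.where(G[r]>0)[0]; L.append((k.min()-.5,r)); Rr.append((k.max()+.5,r))
t=[(cc,np.where(G[:,cc]>0)[0].min()-.5) for cc in range(240,400,15)]
f=lambda q:(ray(i,q,zc)-p)@m
for n,q in(("L",L),("R",Rr),("T",t)):
    Q=f(q)*1000; print(n,np.round(Q[:,:2].mean(0),1),np.round(Q[[0,-1],:2],1).tolist())
```

```text
feed [618.6 108.7  24.1  73.4  87.4]
feed inner edge [[583.5, 99.0], [589.5, 98.6], [641.9, 95.1], [648.0, 96.2], [652.5, 95.9]] slope deg -2.833323461132744
floor edges [[586.4, 63.6], [585.4, 33.0], [581.9, -32.0], [580.6, -66.8]] [[646.3, 59.5], [644.9, 29.0], [641.5, -36.0], [640.2, -70.8]]
284 [207, 208, 207, 191, 172, 171, 171, 170, 171, 170, 170, 171, 171, 145, 98, 68, 66, 67, 66, 67, 67, 67, 67, 67, 68, 67, 68, 67, 68, 88, 109, 118, 118, 117, 117, 117, 117, 117, 116, 117, 117, 118, 117, 104, 94, 94, 94, 84, 50, 16, 10]
288 [206, 206, 206, 198, 188, 180, 170, 170, 171, 170, 170, 171, 171, 146, 97, 68, 66, 67, 67, 67, 67, 67, 66, 67, 67, 67, 67, 66, 68, 91, 111, 116, 116, 116, 116, 116, 115, 116, 115, 102, 73, 61, 67, 69, 69, 68, 69, 62, 38, 12, 13]
325 [29, 30, 28, 29, 29, 29, 28, 27, 27, 27, 63, 143, 160, 114, 64, 37, 14, 13, 14, 13, 11, 13, 13, 11, 16, 42, 61, 68, 85, 108, 117, 117, 117, 117, 117, 117, 117, 117, 118, 117, 116, 116, 117, 117, 117, 118, 118, 103, 63, 18, 10]
362 [174, 174, 174, 174, 174, 173, 173, 173, 173, 173, 175, 173, 134, 72, 64, 67, 67, 67, 68, 68, 68, 67, 68, 67, 68, 68, 68, 76, 103, 119, 118, 118, 117, 118, 118, 119, 118, 119, 118, 110, 96, 86, 78, 71, 69, 71, 75, 72, 48, 16, 12]
366 [73, 73, 73, 74, 75, 76, 75, 75, 74, 75, 73, 75, 74, 73, 72, 74, 74, 71, 68, 65, 67, 69, 68, 69, 68, 69, 67, 77, 104, 118, 118, 118, 118, 118, 118, 118, 118, 118, 119, 118, 118, 118, 118, 118, 119, 118, 117, 104, 64, 19, 12]
L [  5.6 -25. ] [[22.6, -25.0], [-12.4, -24.9]]
R [ 5.7 27.9] [[22.7, 27.9], [-12.3, 27.6]]
T [31.1  0.7] [[31.1, -19.2], [31.1, 20.5]]
```

Run:
```python
from h import *
d=np.load("w2.npz"); j=dict(intrinsics=d["K"],dist_coeffs=d["D"],pose=d["T"])
print("stop top",np.round(ray(j,[[284,214.5],[362,213]],.070)*1e3,1)[:,:2].tolist(),"foot",np.round(ray(j,[[284,198.8],[325,195.5],[362,197.3]],.008)*1e3,1)[:,:2].tolist())
plan(.6149,.0614,.15,-2.7,3)
```

```text
stop top [[579.0, -83.6], [638.6, -86.4]] foot [[574.2, -83.4], [611.3, -82.9], [644.5, -86.8]]
at [612.3  33.  246.9] yaw -3.91 step mm 33.7
[0.0095, 0.0002, 0.0323, np.float64(-0.0011)]
[0.0095, 0.0003, 0.0323, np.float64(-0.0011)]
[0.0095, 0.0004, 0.0323, np.float64(-0.0011)]
```

The stop face is at y≈-85 and the feed face at y≈97, 182 mm apart, which matches the given length.

>>> play_rows(
  motion=[
    [0.014,0,0.03,-0.0017,45],
    [0.0145,0.001,0.04,-0.0016,45],
    [0,0,0.027,0,45],
    [0,0,0,0,45],
    [0,0,0,0,45],
  ],
)

```text
time: 5.9
tool_pos: [0.6163, 0.0607, 0.1513]
tcp_rot: [2.274, 2.165, 0.002]
wrist_force: [1.2, -0.8, -3.5]
width: 0.652
```

```bash
python3 -c "
from h import *
plan(.6149,.0614,.038,-2.7,1)"
```

```text
at [616.3  60.7 151.3] yaw -2.81 step mm 113.3
[0.0006, -0.0017, 0.1133, np.float64(-0.0003)]
```

>>> play_rows(
  motion=[
    [0.0006,-0.0015,0.03,0,45],
    [0,0,0.035,0,45],
    [0,0,0.03,0,45],
    [0,0,0.012,0,45],
    [0,0,0.004,0,45],
  ],
)

```text
time: 6.52
tool_pos: [0.6149, 0.0619, 0.04]
tcp_rot: [2.274, 2.166, 0.002]
wrist_force: [-0.1, -0.1, -4.5]
width: 0.65
```

>>> play_rows(
  motion=[
    [0,0,0,0,45],
    [0,0,0,0,45],
  ],
)

```text
time: 6.78
tool_pos: [0.6152, 0.0622, 0.0407]
tcp_rot: [2.273, 2.166, 0.003]
wrist_force: [-0.2, -0.8, -4.0]
width: 0.651
```

>>> play_rows(
  motion=[
    [0,0,0.003,0,45],
    [0,0,0.001,0,45],
    [0,0,0,0,45],
  ],
)

```text
time: 7.15
tool_pos: [0.6152, 0.0621, 0.0373]
tcp_rot: [2.273, 2.166, 0.003]
wrist_force: [-2.1, -1.3, 5.9]
width: 0.654
```

>>> play_rows(
  motion=[
    [0,0,0,0,70],
    [0,0,0,0,85],
    [0,0,0,0,85],
    [0,0,-0.04,0,85],
    [0,0,-0.05,0,85],
  ],
)

```text
time: 7.78
tool_pos: [0.6122, 0.062, 0.1239]
tcp_rot: [-2.272, -2.166, 0.005]
wrist_force: [0.7, -0.1, 0.9]
width: 0.998
```

Run:
```python
from h import *
print(read_state()["wrist_force"])
plan(.42,.05,.2,-2.7,5)
```

```text
[ 0.73229995 -0.1250013   0.85268738]
at [612.2  62.  123.9] yaw -2.75 step mm 41.4
[-0.0043, -0.0384, -0.0151, np.float64(-0.0)]
[-0.0043, -0.0384, -0.0151, np.float64(-0.0)]
[-0.0042, -0.0384, -0.0151, np.float64(-0.0)]
[-0.0042, -0.0384, -0.0151, np.float64(-0.0)]
[-0.0042, -0.0384, -0.0151, np.float64(-0.0)]
```

Run:
```python
from h import *
i=camera_info("top"); print(ray(i,[[261.3,327.6]],.064))
plan(.437,.07,.2,18,5)
```

```text
[[0.43363036 0.06772499 0.064     ]]
at [612.2  62.  123.9] yaw -2.75 step mm 38.2
[-0.0001, -0.0351, -0.0151, np.float64(-0.0115)]
[0.0024, -0.0351, -0.0151, np.float64(-0.0115)]
[0.005, -0.0348, -0.0151, np.float64(-0.0115)]
[0.0075, -0.0343, -0.0151, np.float64(-0.0115)]
[0.0099, -0.0337, -0.0151, np.float64(-0.0115)]
```

>>> play_rows(
  motion=[
    [0,-0.035,-0.03,-0.0115,85],
    [0.002,-0.035,-0.03,-0.0115,85],
    [0.005,-0.035,-0.016,-0.0115,85],
    [0.0075,-0.034,0,-0.0115,85],
    [0.01,-0.034,0,-0.0115,85],
  ],
)

```text
time: 8.4
tool_pos: [0.4374, 0.0699, 0.2013]
tcp_rot: [1.844, 2.542, 0.001]
wrist_force: [0.2, 0.7, 0.4]
width: 0.996
```

>>> play_rows(
  motion=[
    [0,0,0,0,85],
    [0,0,0,0,85],
    [0,0,0,0,85],
  ],
)

```text
time: 8.78
tool_pos: [0.4393, 0.0698, 0.2012]
tcp_rot: [1.848, 2.54, 0.001]
wrist_force: [0.0, 0.2, -0.2]
width: 0.996
```

Run:
```python
from h import *
im,i=grab("wrist"); cv2.imwrite("pics/w4.png",im[:,:,::-1])
h=cv2.cvtColor(im,cv2.COLOR_RGB2HSV)
c=mask(im,(20,90,30),(45,255,255),(180,100,460,330)); print(rect(i,c,.064),c.reshape(-1,2).min(0),c.reshape(-1,2).max(0))
print(yaw()[0])
print(h[200:300:10,320].tolist())
```

```text
[433.4  75.1  54.6  55.1  19.3] [269 176] [351 257]
[0.43922376 0.06980112 0.20104469]
[[34, 126, 79], [34, 131, 64], [35, 134, 63], [33, 142, 61], [65, 174, 19], [33, 146, 63], [26, 40, 185], [22, 45, 107], [20, 50, 113], [23, 47, 108]]
```

View pics/w4.png

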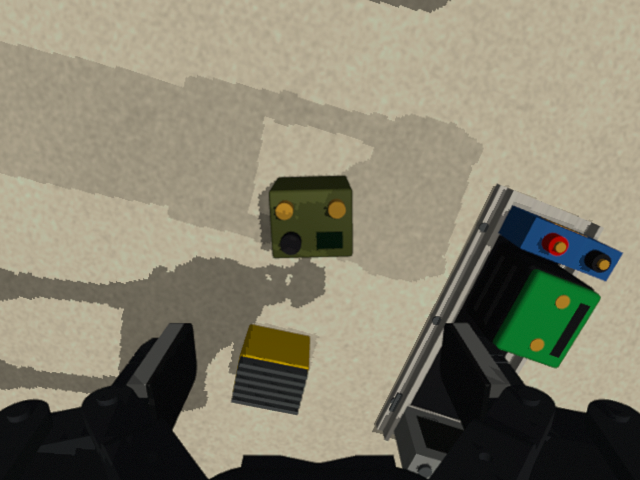

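The radio top face has corners at about (271,190), (352,188), (353,257) and (272,258), so it is nearly aligned. The battery sits by the feed, in the tray.

Run:
```python
from h import *
i=camera_info("wrist")
r=rect(i,np.array([[271,191],[352,188],[353,257],[272,258]]),.064); print(r)
P=ray(i,[[272,258],[353,257]],.064); print(np.degrees(np.arctan2(*(P[1]-P[0])[[1,0]])))
plan(r[0]/1e3,r[1]/1e3,.026,18.6,1)
```

```text
[435.5  71.4  56.1  48.1  18.7]
18.69814357607248
at [439.2  69.8 201. ] yaw 17.92 step mm 175.1
[0.0027, -0.0031, 0.175, np.float64(-0.0019)]
```

>>> play_rows(
  motion=[
    [0.003,-0.004,0.02,-0.002,85],
    [0,0,0.05,0,85],
    [0,0,0.05,0,85],
    [0,0,0.035,0,85],
    [0,0,0.019,0,85],
  ],
)

```text
time: 9.45
tool_pos: [0.4324, 0.0712, 0.0245]
tcp_rot: [-1.831, -2.55, 0.004]
wrist_force: [-0.2, -0.0, 0.9]
width: 0.994
```

>>> play_rows(
  motion=[
    [0,0,0.001,0,85],
    [0,0,0,0,55],
    [0,0,0,0,45],
    [0,0,0,0,45],
    [0,0,0,0,45],
  ],
  squeeze=40,
)

```text
time: 10.07
tool_pos: [0.4351, 0.0716, 0.0273]
tcp_rot: [1.83, 2.551, 0.003]
wrist_force: [1.0, -0.1, 5.5]
width: 0.649
```

>>> play_rows(
  motion=[
    [0,0,-0.03,0,45],
    [0,0,-0.05,0,45],
    [0,0,-0.05,0,45],
    [0,0,-0.05,0,45],
    [0,0,-0.03,0,45],
  ],
)

```text
time: 10.7
tool_pos: [0.4337, 0.0715, 0.2381]
tcp_rot: [1.831, 2.551, 0.002]
wrist_force: [-0.1, -0.4, -3.9]
width: 0.647
```

Run:
```python
from h import *
print(read_state()["width"]*85.4)
plan(.612,-.04,.235,-2.7,5)
```

```text
55.27951337858169
at [433.7  71.5 238.1] yaw 18.67 step mm 42.1
[-0.0325, 0.0266, 0.0007, np.float64(0.0119)]
[-0.0305, 0.029, 0.0007, np.float64(0.0119)]
[-0.0282, 0.0312, 0.0007, np.float64(0.0119)]
[-0.0258, 0.0332, 0.0007, np.float64(0.0119)]
[-0.0233, 0.035, 0.0007, np.float64(0.0119)]
```

>>> play_rows(
  motion=[
    [-0.0325,0.0265,0,0.012,45],
    [-0.0305,0.029,0,0.012,45],
    [-0.028,0.031,0,0.012,45],
    [-0.026,0.033,0,0.012,45],
    [-0.0235,0.035,0,0.012,45],
  ],
)

```text
time: 11.32
tool_pos: [0.611, -0.0413, 0.2343]
tcp_rot: [-2.279, -2.159, 0.003]
wrist_force: [0.3, 1.1, -2.7]
width: 0.645
```

>>> play_rows(
  motion=[
    [0,0,0,0,45],
    [0,0,0,0,45],
    [0,0,0,0,45],
  ],
)

```text
time: 11.7
tool_pos: [0.6099, -0.04, 0.2354]
tcp_rot: [-2.276, -2.164, 0.001]
wrist_force: [0.4, -0.4, -3.5]
width: 0.649
```

Run:
```python
from h import *
im,i=grab("wrist"); cv2.imwrite("pics/w5.png",im[:,:,::-1]); p,m=yaw(); print(p,np.degrees(np.arctan2(m[1,1],m[0,1])))
c=mask(im,(45,80,40),(85,255,255),(200,0,440,240)); print("bat",rect(i,c,.076),c.reshape(-1,2).min(0),c.reshape(-1,2).max(0))
c=mask(im,(100,100,40),(125,255,255),(200,0,440,240)); print("feed",rect(i,c,.058),c.reshape(-1,2).min(0),c.reshape(-1,2).max(0))
```

```text
[ 0.61011174 -0.03993709  0.23575381] -2.878023839852356
bat [616.4  57.3  63.8  53.3  86.9] [278  26] [360 127]
feed [618.1  99.2  18.9  73.4  87.1] [264   0] [372  30]
```

View pics/w5.png

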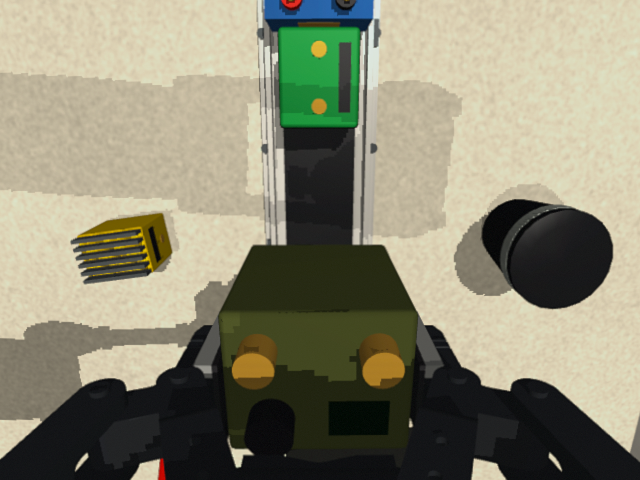

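The battery cap spans rows 26–127, aligned, with a gap of about 5 mm to the feed that can be closed by sliding it with the radio. The radio is held straight, with its far top edge at row 311.

Run:
```python
from h import *
i=camera_info("wrist"); p,m=yaw()
print(np.round((ray(i,[[240,311],[400,311],[220,330],[416,330]],p[2]-.0273+.064)-p)@m*1e3,1))
def tray(ty,dx=-1.4): return .6137+dx/1e3+ty*.000047, .0058+ty*.000999
x,y=tray(-9.5); print(x,y); plan(x,y,.13,-2.7,3); plan(x,y,.0365,-2.7,1)
```

```text
[[ 23.8 -19.9 -36.7]
 [ 23.8  24.  -36.7]
 [ 17.9 -25.8 -36.7]
 [ 17.9  28.9 -36.7]]
0.6118535 -0.003690500000000001
at [610.1 -39.9 235.8] yaw -2.88 step mm 37.3
[0.0121, 0.0, 0.0353, np.float64(-0.0002)]
[0.0121, 0.0, 0.0353, np.float64(-0.0002)]
[0.0121, 0.0, 0.0353, np.float64(-0.0002)]
at [610.1 -39.9 235.8] yaw -2.88 step mm 202.5
[0.0363, 0.0001, 0.1993, np.float64(-0.0005)]
```

>>> play_rows(
  motion=[
    [0.018,0,0.02,-0.0005,45],
    [0.018,0,0.04,0,45],
    [0,0,0.04,0,45],
    [0,0,0.02,0,45],
    [0,0,0,0,45],
  ],
)

```text
time: 12.38
tool_pos: [0.6109, -0.0039, 0.1135]
tcp_rot: [-2.271, -2.166, 0.005]
wrist_force: [0.2, -0.0, -3.2]
width: 0.648
```

>>> play_rows(
  motion=[
    [0,0,0.03,0,45],
    [0,0,0.03,0,45],
    [0,0,0.015,0,45],
    [0,0,0,0,45],
    [0,0,0,0,45],
  ],
)

```text
time: 13.0
tool_pos: [0.6145, -0.0047, 0.0428]
tcp_rot: [2.273, 2.166, 0.003]
wrist_force: [-0.2, -0.3, -2.5]
width: 0.653
```

Run:
```python
from h import *
plan(.6119,-.0037,.0365,-2.7,1)
```

```text
at [614.5  -4.7  42.8] yaw -2.76 step mm 6.9
[0.0009, -0.0027, 0.0063, np.float64(-0.0002)]
```

>>> play_rows(
  motion=[
    [0,-0.0025,0.004,0,45],
    [0,0,0.002,0,45],
    [0.003,0,0,0,45],
    [0.003,0,0,0,45],
    [0.002,0,0,0,45],
  ],
)

```text
time: 13.62
tool_pos: [0.6112, 0.0032, 0.0353]
tcp_rot: [2.273, 2.167, -0.0]
wrist_force: [-0.3, -3.3, -0.6]
width: 0.65
```

>>> play_rows(
  motion=[
    [0.001,0,0,0,45],
    [0,0,0,0,45],
  ],
)

```text
time: 13.88
tool_pos: [0.6112, 0.0043, 0.0353]
tcp_rot: [2.273, 2.167, 0.001]
wrist_force: [0.1, -3.0, 1.5]
width: 0.651
```

>>> play_rows(
  motion=[
    [0.0015,0,0,0,45],
    [0,0,0,0,45],
    [0.0015,0,0,0,45],
    [0,0,0,0,45],
  ],
)

```text
time: 14.38
tool_pos: [0.6114, 0.0074, 0.0353]
tcp_rot: [2.274, 2.167, 0.001]
wrist_force: [-1.1, -4.2, 2.3]
width: 0.648
```

>>> play_rows(
  motion=[
    [0.001,0,0,0,45],
    [0,0,0,0,45],
    [0.001,0,0,0,45],
    [0,0,0,0,45],
  ],
)

```text
time: 14.88
tool_pos: [0.6114, 0.0076, 0.0353]
tcp_rot: [2.272, 2.166, -0.002]
wrist_force: [-0.6, -10.0, 3.8]
width: 0.652
```

Contact: y stopped at 7.6 mm with 10 N, so the battery and radio are tight against the feed. I'll release, rise and go to the receiver.

>>> play_rows(
  motion=[
    [-0.001,0,0,0,70],
    [0,0,0,0,85],
    [0,0,0,0,85],
    [0,0,-0.05,0,85],
    [0,0,-0.06,0,85],
  ],
)

```text
time: 15.5
tool_pos: [0.6093, 0.009, 0.1439]
tcp_rot: [-2.271, -2.165, 0.005]
wrist_force: [1.3, -0.1, 0.2]
width: 0.993
```

Run:
```python
from h import *
plan(.442,-.063,.2,5,5)
```

```text
at [609.3   9.  143.9] yaw -2.73 step mm 38.1
[-0.016, -0.0328, -0.0111, np.float64(-0.0043)]
[-0.0151, -0.0332, -0.0111, np.float64(-0.0043)]
[-0.0142, -0.0336, -0.0111, np.float64(-0.0043)]
[-0.0133, -0.034, -0.0111, np.float64(-0.0043)]
[-0.0124, -0.0343, -0.0111, np.float64(-0.0043)]
```

>>> play_rows(
  motion=[
    [-0.016,-0.033,-0.03,-0.007,85],
    [-0.015,-0.033,-0.028,-0.007,85],
    [-0.014,-0.034,0,-0.007,85],
    [-0.012,-0.034,0,-0.007,85],
    [-0.01,-0.035,0,-0.007,85],
  ],
)

```text
time: 16.12
tool_pos: [0.4434, -0.0653, 0.203]
tcp_rot: [2.02, 2.406, 0.001]
wrist_force: [0.5, 0.4, -0.3]
width: 0.998
```

>>> play_rows(
  motion=[
    [0,0,0,0,85],
    [0,0,0,0,85],
    [0,0,0,0,85],
  ],
)

```text
time: 16.5
tool_pos: [0.4454, -0.065, 0.2031]
tcp_rot: [2.022, 2.404, 0.001]
wrist_force: [0.5, 0.2, 0.8]
width: 0.993
```

Run:
```python
from h import *
im,i=grab("wrist"); cv2.imwrite("pics/w6.png",im[:,:,::-1]); p,m=yaw(); print(p,np.degrees(np.arctan2(m[1,1],m[0,1])))
```

```text
[ 0.44535781 -0.0650002   0.20302578] 9.881993611514483
```

View pics/w6.png

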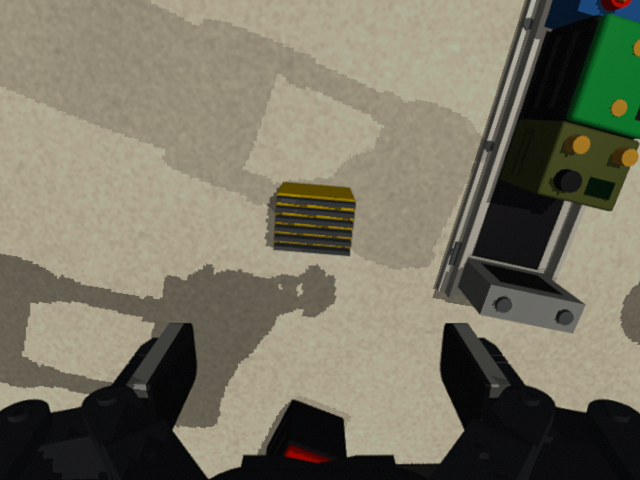

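The receiver's fin top has corners at about (277,196), (355,202), (351,255) and (274,249). It is turned 4.5° to the tool, so yaw≈5.4°.

Run:
```python
from h import *
i=camera_info("wrist")
r=rect(i,np.array([[277,196],[355,202],[351,255],[274,249]]),.062); print(r)
P=ray(i,[[274,249],[351,255],[277,196],[355,202]],.062); print(np.degrees(np.arctan2(P[1::2,1]-P[::2,1],P[1::2,0]-P[::2,0])))
plan(r[0]/1e3,r[1]/1e3,.026,5.5,1)
```

```text
[444.3 -64.9  54.   37.7   5.2]
[5.21171832 5.43502015]
at [445.4 -65.  203. ] yaw 9.88 step mm 177.0
[0.0003, -0.0011, 0.177, np.float64(0.0122)]
```

>>> play_rows(
  motion=[
    [0.0003,-0.002,0.02,0.0124,85],
    [0,0,0.05,0,85],
    [0,0,0.05,0,85],
    [0,0,0.035,0,85],
    [0,0,0.02,0,85],
  ],
)

```text
time: 17.18
tool_pos: [0.4414, -0.0648, 0.0255]
tcp_rot: [-2.112, -2.322, 0.003]
wrist_force: [-1.1, -0.1, -0.2]
width: 0.995
```

>>> play_rows(
  motion=[
    [0,0,0.001,0,85],
    [0,0,0,0,55],
    [0,0,0,0,45],
    [0,0,0,0,45],
    [0,0,0,0,45],
  ],
  squeeze=40,
)

```text
time: 17.8
tool_pos: [0.444, -0.0656, 0.0284]
tcp_rot: [2.113, 2.321, 0.003]
wrist_force: [0.8, 0.0, 5.7]
width: 0.648
```

>>> play_rows(
  motion=[
    [0,0,-0.03,0,45],
    [0,0,-0.05,0,45],
    [0,0,-0.05,0,45],
    [0,0,-0.03,0,45],
    [0,0,-0.02,0,45],
  ],
)

```text
time: 18.42
tool_pos: [0.4427, -0.0655, 0.2086]
tcp_rot: [2.114, 2.322, 0.002]
wrist_force: [-0.4, 0.4, -3.3]
width: 0.649
```

Run:
```python
from h import *
print(read_state()["width"]*85.4)
plan(.6095,-.0445,.18,-2.7,4)
```

```text
55.46299314343185
at [442.7 -65.5 208.6] yaw 5.38 step mm 42.6
[0.0013, 0.042, 0.0072, np.float64(0.0056)]
[0.0028, 0.0419, 0.0072, np.float64(0.0056)]
[0.0043, 0.0418, 0.0072, np.float64(0.0056)]
[0.0057, 0.0416, 0.0072, np.float64(0.0056)]
```

>>> play_rows(
  motion=[
    [0.0013,0.042,0,0.0056,45],
    [0.0028,0.042,0,0.0056,45],
    [0.0043,0.042,0,0.0056,45],
    [0.0057,0.0415,0,0.0056,45],
    [0,0,0.03,0,45],
  ],
)

```text
time: 19.05
tool_pos: [0.6141, -0.0443, 0.1789]
tcp_rot: [2.268, 2.166, 0.007]
wrist_force: [-0.0, -0.3, -2.5]
width: 0.65
```

>>> play_rows(
  motion=[
    [0,0,0.03,0,45],
    [0,0,0.02,0,45],
    [0,0,0,0,45],
    [0,0,0,0,45],
  ],
)

```text
time: 19.55
tool_pos: [0.6101, -0.0445, 0.128]
tcp_rot: [2.272, 2.168, 0.002]
wrist_force: [1.6, 0.7, -1.2]
width: 0.646
```

Run:
```python
from h import *
plan(.6095,-.0445,.0375,-2.7,1)
im,i=grab("wrist"); cv2.imwrite("pics/w7.png",im[:,:,::-1])
```

```text
at [610.1 -44.5 128. ] yaw -2.69 step mm 90.5
[0.0, -0.0007, 0.0905, np.float64(0.0)]
```

View pics/w7.png

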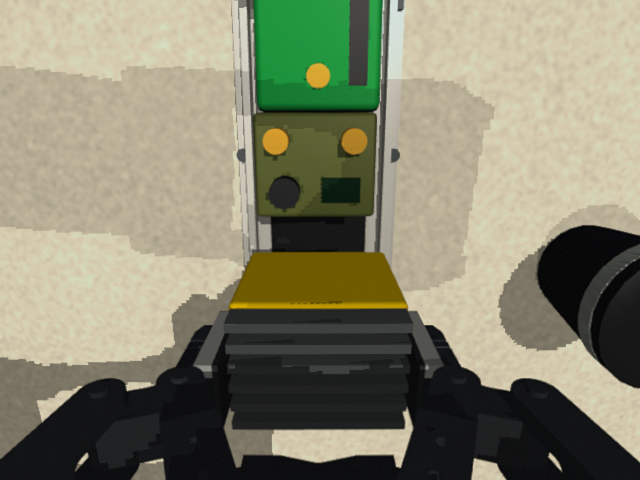

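The battery and radio abut at row 111, and the radio's near edge is at row 216 with free floor beyond it. The receiver is held straight. I'll descend and slide it on.

>>> play_rows(
  motion=[
    [0,-0.001,0.025,0,45],
    [0,0,0.035,0,45],
    [0,0,0.02,0,45],
    [0,0,0.006,0,45],
    [0,0,0,0,45],
  ],
)

```text
time: 20.23
tool_pos: [0.609, -0.0444, 0.0416]
tcp_rot: [2.272, 2.168, 0.001]
wrist_force: [0.7, -0.6, -2.1]
width: 0.647
```

>>> play_rows(
  motion=[
    [0,0,0.003,0,45],
    [0,0,0.002,0,45],
    [0.003,0,0,0,45],
    [0.002,0,0,0,45],
    [0,0,0,0,45],
  ],
)

```text
time: 20.85
tool_pos: [0.609, -0.039, 0.0364]
tcp_rot: [2.272, 2.169, 0.001]
wrist_force: [0.2, 0.9, 0.2]
width: 0.649
```

>>> play_rows(
  motion=[
    [0.001,0,0,0,45],
    [0.001,0,0,0,45],
    [0,0,0,0,45],
  ],
)

```text
time: 21.22
tool_pos: [0.6092, -0.0375, 0.0364]
tcp_rot: [2.272, 2.168, 0.001]
wrist_force: [0.4, -1.1, 1.9]
width: 0.649
```

>>> play_rows(
  motion=[
    [0.001,0,0,0,45],
    [0.001,0,0,0,45],
    [0.001,0,0,0,45],
    [0,0,0,0,45],
  ],
)

```text
time: 21.72
tool_pos: [0.6093, -0.0367, 0.0364]
tcp_rot: [2.27, 2.168, -0.003]
wrist_force: [-1.0, -9.8, 3.6]
width: 0.65
```

>>> play_rows(
  motion=[
    [-0.001,0,0,0,70],
    [0,0,0,0,85],
    [0,0,0,0,85],
    [0,0,-0.06,0,85],
    [0,0,-0.06,0,85],
  ],
)

```text
time: 22.35
tool_pos: [0.6077, -0.0348, 0.1559]
tcp_rot: [-2.271, -2.167, 0.003]
wrist_force: [1.6, -0.3, 0.9]
width: 0.993
```

Run:
```python
from h import *
plan(.462,.25,.23,8.5,7)
```

```text
at [607.7 -34.8 155.9] yaw -2.66 step mm 46.9
[0.0397, -0.0227, -0.0105, np.float64(-0.0044)]
[0.0403, -0.0216, -0.0105, np.float64(-0.0044)]
[0.0409, -0.0205, -0.0105, np.float64(-0.0044)]
[0.0414, -0.0193, -0.0105, np.float64(-0.0044)]
[0.042, -0.0182, -0.0105, np.float64(-0.0044)]
[0.0424, -0.017, -0.0105, np.float64(-0.0044)]
[0.0429, -0.0158, -0.0105, np.float64(-0.0044)]
```

>>> play_rows(
  motion=[
    [0.04,-0.023,-0.03,-0.0045,85],
    [0.04,-0.0215,-0.03,-0.0045,85],
    [0.041,-0.0205,-0.013,-0.0045,85],
    [0.0415,-0.019,0,-0.0045,85],
    [0.042,-0.018,0,-0.0045,85],
  ],
)

```text
time: 22.98
tool_pos: [0.5039, 0.1699, 0.2294]
tcp_rot: [2.112, 2.325, 0.002]
wrist_force: [-0.3, 1.1, -0.2]
width: 0.997
```

>>> play_rows(
  motion=[
    [0.0425,-0.017,0,-0.0045,85],
    [0.043,-0.016,0,-0.0045,85],
    [0,0,0,0,85],
    [0,0,0,0,85],
    [0,0,0,0,85],
  ],
)

```text
time: 23.6
tool_pos: [0.4631, 0.2489, 0.2289]
tcp_rot: [2.049, 2.381, -0.0]
wrist_force: [-0.5, -0.7, -0.2]
width: 0.996
```

Run:
```python
from h import *
im,i=grab("wrist"); cv2.imwrite("pics/w8.png",im[:,:,::-1]); p,m=yaw(); print(p,np.degrees(np.arctan2(m[1,1],m[0,1])))
c=mask(im,(3,120,40),(20,255,255)); print(rect(i,c,.095),c.reshape(-1,2).min(0),c.reshape(-1,2).max(0))
```

```text
[0.46317042 0.24885203 0.22887676] 8.571307205700759
[463.2 274.4  50.3  29.7   8.6] [284 169] [360 214]
```

View pics/w8.png

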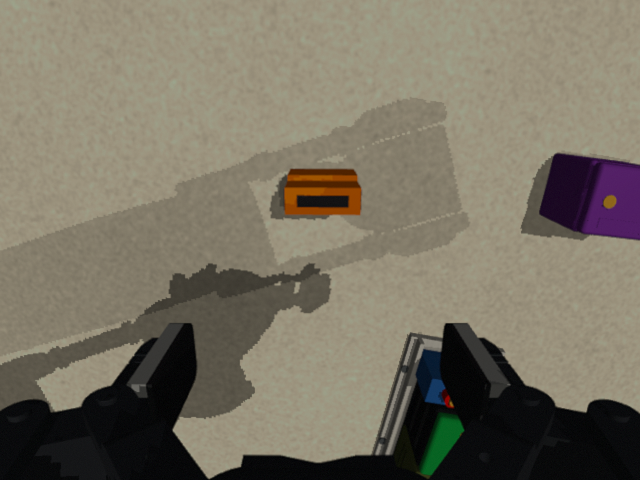

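The wedge head top is at cols 284–361, rows 187–214, and aligned with the tool.

Run:
```python
from h import *
i=camera_info("wrist")
r=rect(i,np.array([[284,187.5],[361,187.5],[361,214.5],[284,214.5]]),.095); print(r)
plan(r[0]/1e3,r[1]/1e3,.069,8.6,1)
```

```text
[464.5 268.3  51.   18.    8.6]
at [463.2 248.9 228.9] yaw 8.57 step mm 161.1
[0.0191, 0.0042, 0.1599, np.float64(-0.0001)]
```

>>> play_rows(
  motion=[
    [0.019,0.003,0.01,0,85],
    [0,0,0.05,0,85],
    [0,0,0.05,0,85],
    [0,0,0.035,0,85],
    [0,0,0.012,0,85],
  ],
)

```text
time: 24.28
tool_pos: [0.4607, 0.2682, 0.0686]
tcp_rot: [-2.046, -2.381, 0.008]
wrist_force: [0.7, 0.5, 1.1]
width: 0.996
```

>>> play_rows(
  motion=[
    [0,0,0,0,85],
    [0,0,0,0,85],
  ],
)

```text
time: 24.52
tool_pos: [0.4643, 0.2698, 0.0737]
tcp_rot: [2.047, 2.382, 0.005]
wrist_force: [0.1, -0.4, -0.0]
width: 0.991
```

Run:
```python
from h import *
plan(.4645,.2683,.069,8.6,1)
```

```text
at [464.3 269.8  73.7] yaw 8.65 step mm 5.0
[-0.0016, -0.0, 0.0047, np.float64(0.0001)]
```

>>> play_rows(
  motion=[
    [-0.0015,0,0.004,0,85],
    [0,0,0,0,70],
    [0,0,0,0,55],
    [0,0,0,0,42],
    [0,0,0,0,42],
  ],
  squeeze=60,
)

```text
time: 25.15
tool_pos: [0.4636, 0.2678, 0.0686]
tcp_rot: [2.047, 2.382, 0.002]
wrist_force: [-0.1, 0.3, 3.1]
width: 0.573
```

>>> play_rows(
  motion=[
    [0,0,0,0,42],
    [0,0,-0.03,0,42],
    [0,0,-0.06,0,42],
    [0,0,-0.06,0,42],
    [0,0,-0.03,0,42],
  ],
)

```text
time: 25.78
tool_pos: [0.464, 0.268, 0.2514]
tcp_rot: [2.046, 2.382, 0.006]
wrist_force: [0.3, 0.3, -0.6]
width: 0.573
```

Run:
```python
from h import *
print(read_state()["width"]*85.4)
plan(.6072,-.071,.235,-2.7,8)
```

```text
48.91919690806971
at [464.  268.  251.4] yaw 8.66 step mm 46.0
[-0.0446, 0.0113, 0.002, np.float64(0.0039)]
[-0.0443, 0.0124, 0.002, np.float64(0.0039)]
[-0.044, 0.0135, 0.002, np.float64(0.0039)]
[-0.0436, 0.0146, 0.002, np.float64(0.0039)]
[-0.0433, 0.0157, 0.002, np.float64(0.0039)]
[-0.0429, 0.0167, 0.002, np.float64(0.0039)]
[-0.0424, 0.0178, 0.002, np.float64(0.0039)]
[-0.042, 0.0188, 0.002, np.float64(0.0039)]
```

>>> play_rows(
  motion=[
    [-0.045,0.0115,0,0.004,42],
    [-0.0445,0.0125,0,0.004,42],
    [-0.044,0.0135,0,0.004,42],
    [-0.0435,0.0145,0,0.004,42],
    [-0.043,0.0155,0,0.004,42],
  ],
)

```text
time: 26.4
tool_pos: [0.5521, 0.0539, 0.2469]
tcp_rot: [-2.193, -2.248, 0.002]
wrist_force: [-0.5, 0.8, -2.1]
width: 0.573
```

>>> play_rows(
  motion=[
    [-0.043,0.0165,0,0.004,42],
    [-0.0425,0.018,0,0.004,42],
    [-0.042,0.019,0,0.003,42],
    [0,0,0.03,0,42],
    [0,0,0.03,0,42],
  ],
)

```text
time: 27.02
tool_pos: [0.6057, -0.0731, 0.1864]
tcp_rot: [-2.27, -2.17, 0.001]
wrist_force: [0.2, 0.3, -1.2]
width: 0.574
```

>>> play_rows(
  motion=[
    [0,0,0,0,42],
    [0,0,0,0,42],
    [0,0,0,0,42],
  ],
)

```text
time: 27.4
tool_pos: [0.6071, -0.0722, 0.1898]
tcp_rot: [2.267, 2.171, 0.003]
wrist_force: [0.9, 0.3, -0.6]
width: 0.572
```

Run:
```python
from h import *
im,i=grab("wrist"); cv2.imwrite("pics/w9.png",im[:,:,::-1]); np.savez("w9.npz",im=im,K=i["intrinsics"],D=i["dist_coeffs"],T=i["pose"])
plan(.6072,-.071,.16,-2.7,1)
```

```text
at [607.  -72.1 189.8] yaw -2.47 step mm 29.9
[0.0012, 0.0, 0.0298, np.float64(0.0006)]
```

View pics/w9.png

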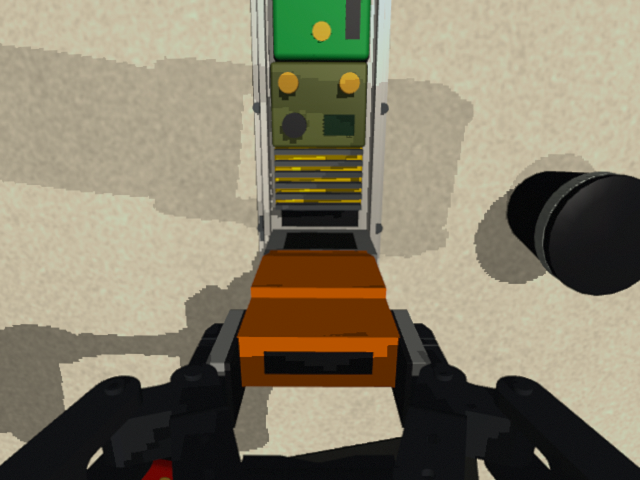

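The row is contiguous and square, and the receiver's near edge is at row ~209. The wedge is held upright, with its head edge at row 337. I'll check the two measurements relative to each other.

Run:
```python
from h import *
d=np.load("w9.npz"); i=dict(intrinsics=d["K"],dist_coeffs=d["D"],pose=d["T"]); p,m=yaw()
g=cv2.cvtColor(d["im"],cv2.COLOR_RGB2GRAY).astype(int); print(g[195:255,318].tolist())
print("rec edge",np.round(ray(i,[[285,209],[355,208.5]],.070)*1e3,1))
print("head",np.round((ray(i,[[260,337],[380,337],[260,386],[380,386]],p[2]+.0264)-p)@m*1e3,1))
```

```text
[58, 62, 61, 61, 69, 73, 83, 70, 38, 34, 51, 62, 60, 59, 55, 33, 10, 7, 10, 11, 11, 17, 21, 21, 22, 21, 22, 23, 21, 22, 25, 75, 129, 135, 96, 62, 58, 41, 16, 13, 10, 12, 12, 11, 11, 12, 10, 12, 12, 11, 8, 10, 11, 24, 50, 63, 60, 53, 46, 43]
rec edge [[589.  -54.2  70. ]
 [632.8 -55.8  70. ]]
head [[  9.9 -16.3 -26.5]
 [  9.9  20.6 -26.3]
 [ -7.9 -17.  -26.4]
 [ -8.   21.5 -26.3]]
```

>>> play_rows(
  motion=[
    [0.001,0,0.02,0.0006,42],
    [0,0,0.02,0,42],
    [0,0,0.01,0,42],
    [0,0,0,0,42],
    [0,0,0,0,42],
  ],
)

```text
time: 28.08
tool_pos: [0.6064, -0.0713, 0.1382]
tcp_rot: [2.273, 2.168, 0.0]
wrist_force: [0.4, 0.4, -0.9]
width: 0.571
```

>>> play_rows(
  motion=[
    [0,0,0.01,0,42],
    [0,0,0.01,0,42],
    [0,0,0.005,0,42],
    [0,0,0,0,42],
    [0,0,0,0,42],
  ],
)

```text
time: 28.7
tool_pos: [0.6062, -0.0712, 0.1131]
tcp_rot: [2.273, 2.168, 0.0]
wrist_force: [-0.2, 0.1, -1.0]
width: 0.572
```

>>> play_rows(
  motion=[
    [0,0,0.008,0,42],
    [0,0,0.008,0,42],
    [0,0,0.006,0,42],
    [0,0,0.004,0,42],
    [0,0,0,0,42],
  ],
)

```text
time: 29.32
tool_pos: [0.6056, -0.0712, 0.0863]
tcp_rot: [-2.273, -2.168, 0.001]
wrist_force: [0.3, 0.1, -1.4]
width: 0.569
```

>>> play_rows(
  motion=[
    [0,0,0.004,0,42],
    [0,0,0.003,0,42],
    [0,0,0.002,0,42],
    [0,0,0,0,42],
  ],
)

```text
time: 29.82
tool_pos: [0.6059, -0.0712, 0.0777]
tcp_rot: [-2.273, -2.168, 0.0]
wrist_force: [0.1, 0.2, -1.2]
width: 0.575
```

>>> play_rows(
  motion=[
    [0,0,0.001,0,42],
    [0,0,0.001,0,42],
    [0,0,0.0015,0,42],
    [0,0,0,0,42],
  ],
)

```text
time: 30.32
tool_pos: [0.6064, -0.0713, 0.0766]
tcp_rot: [2.273, 2.168, 0.0]
wrist_force: [-4.3, 0.1, 10.6]
width: 0.573
```

Contact with the floor at TCP z = 0.0766, exactly as computed, at about 11 N. Letting go and retreating.

>>> play_rows(
  motion=[
    [0,0,-0.002,0,42],
    [0,0,0,0,65],
    [0,0,0,0,85],
    [0,0,0,0,85],
    [0,0,-0.03,0,85],
  ],
)

```text
time: 30.95
tool_pos: [0.6033, -0.0708, 0.1035]
tcp_rot: [-2.27, -2.164, 0.007]
wrist_force: [0.5, -0.6, 0.2]
width: 0.992
```

>>> play_rows(
  motion=[
    [0,0,-0.05,0,85],
    [0,0,-0.06,0,85],
    [0,0,0,0,85],
    [0,0,0,0,85],
    [0,0,0,0,85],
  ],
)

```text
time: 31.58
tool_pos: [0.6046, -0.071, 0.2141]
tcp_rot: [-2.271, -2.166, 0.004]
wrist_force: [-0.1, -0.3, -0.3]
width: 0.993
```

Run:
```python
from h import *
im,i=grab("wrist"); p,m=yaw(); print(p); cv2.imwrite("pics/w10.png",im[:,:,::-1])
s=read_camera("side")[190:330,240:440]; cv2.imwrite("pics/s10.png",cv2.resize(s,None,fx=4,fy=4,interpolation=cv2.INTER_CUBIC)[:,:,::-1])
c=mask(im,(3,120,40),(20,255,255),(200,200,450,400)); print(rect(i,c,.103),c.reshape(-1,2).min(0),c.reshape(-1,2).max(0))
```

```text
[ 0.60462532 -0.07097808  0.21399191]
[608.3 -64.1  30.5  50.9  87.4] [281 204] [363 252]
```

View pics/w10.png

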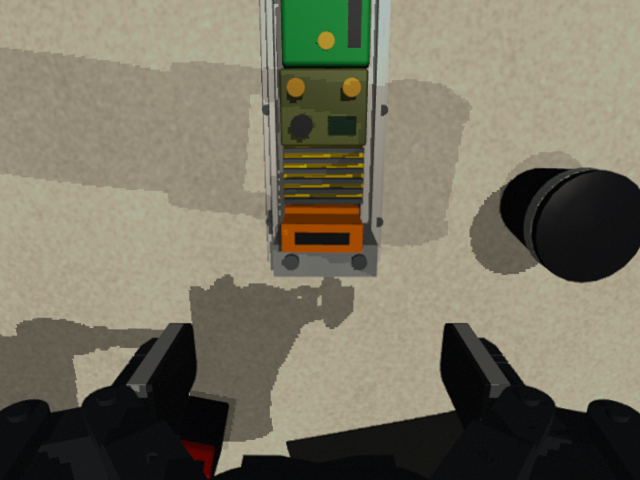

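View pics/s10.png

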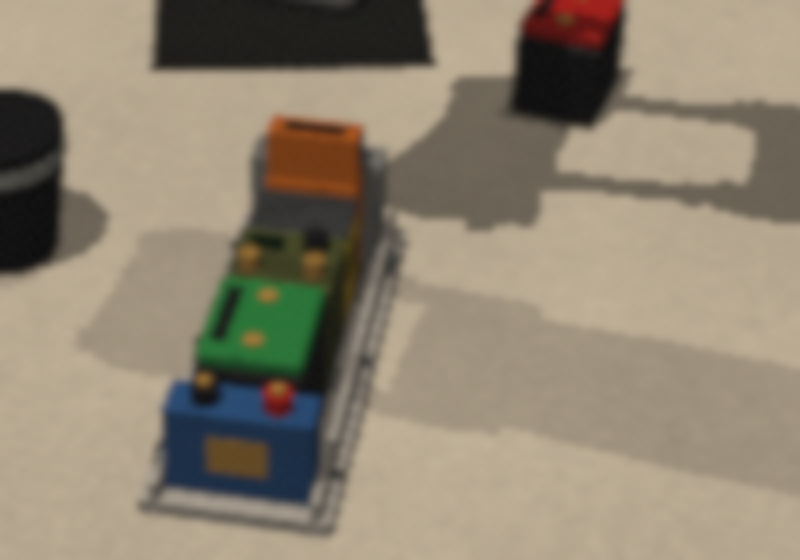

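The wrist view shows the row in order: battery, radio, receiver and wedge (head at rows 220–252) against the stop. Nothing is tilted and the gripper is clear. The side view agrees, with the spent battery, mat and mug undisturbed. Handing in.

```bash
python3 -c "
from workcell import *
print(finish_job())"
```

```text
the job is handed in; nothing more can be done
None
```

The tray is loaded and I handed the job in at about 32 s of the 112 s allowed; no verdict was reported.

- **Modules:** From the blue feed block outwards, the row is the charged battery, the radio and the receiver. I slid the radio on until it pushed back with about 10 N, which also closed a gap of about 5 mm behind the battery. I slid the receiver on the same way, also to about 10 N.
- **Wedge:** It went in foot down and met the tray floor at the computed height (tool tip at 76.6 mm), pressed with about 11 N. It slid in with almost no resistance until it met the floor. I then let go and pulled the gripper clear.
- **Last checks:** The final wrist and side pictures show the row upright and in order, with the wedge seated next to the end stop. The mug and the spent battery looked untouched. The mouse was only partly in view in those pictures, but the arm never went near it. None of these checks failed or disagreed.
- **Not tested:** The parts fill 180 of the 182 mm, so up to about 2 mm of play may remain. I did not measure the final gaps or press the wedge again after letting go.

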